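# Crimp a vial: slide it under the press and work the lever through the guard

## Robot

A 6-joint arm with a two-finger parallel gripper is mounted at the origin on the work surface. World frame = base frame: x ahead of the robot, y to its left, z up, the work surface at z = 0. Lengths are in mm, angles in rad, forces in N, time in s.
With the tool pointing down it reaches from about 350 to 775 mm from the base axis. Payload 7.3 kg.
Tool frame: the origin (TCP) lies midway between the tips of the shut fingers; the grasp point (between the pads) lies 19 mm behind it; z points along the fingers, y is the line along which they close (so a half turn about z gives the same grasp; the last joint's range is limited). The gripper opens to 92 mm and grips with 3 to 60 N. Pads are 19 mm wide; open, the fingers measure 130 mm over their backs; the gripper's body (75 mm by 190 mm) begins 47 mm behind the grasp point.
Start: joints at [-1.268, 0.342, 1.524, -0, 1.275, -0.146], TCP at [227.813, -473.018, 226.741] pointing down, gripper open.
Joint ranges: [-2.53, 2.53], [-0.77, 2.02], [0.04, 2.7], [-1, 4.14], [0.28, 2.66], [-3.11, 3.11]. Speed limits (rad/s): [2.57, 2.57, 3.14, 3.14, 3.14, 3.14].

## Interface

Orientations are given as a unit quaternion [x, y, z, w].
In Python, from cell import env gives the robot as it stands.
- The arm moves only by the tool carry_out, never from a script. Its argument "steps" is a list that holds one entry, the list of rows, each a list of 7 numbers: the opening, from 0 (shut) to 1 (fully open), then the shift along the tool's x, y, z as a fraction of full scale, then the turn, a rotation vector about the tool's x, y, z as a fraction of full scale. In form: [[[fingers, x, y, z, wx, wy, wz], ...]]. A call has 1 to 5 rows; each row shifts and turns the commanded pose from where the row before left it, along the tool's axes as they then stand; what a row does not reach is not made up. Full scale, the value 1, is 50 mm for a shift and 30 degrees for a turn. A row lasts 1/10 s, in which the tool goes at most 50 mm and 8.59 degrees, less where a joint would pass 70% of its speed; a pose out of reach is approached as far as the arm can. A call with a number of a shift or a turn outside -1 to 1 is refused whole. A call with a gripper value outside its range is refused whole. The fingers move at their own pace and stop on an object; the grip force is fixed at half the most. Time passes only in rows, so rows that do not move let the fingers close. It gives the time, the measured TCP pose, the force, the opening and the grip force at its end, in the units of the state.
- env.observe(): the state, without advancing time (a new reading comes with each control period).
- env.get_image(name): name is "scene" or "top" or "wrist"; returns the picture (480x640x3 uint8, red, green, blue); there is no depth.
- env.camera_params(name): a dict with "fx", "fy", "cx", "cy" (pixels), "dist" ([k1, k2, p1, p2, k3] as OpenCV has them; the pictures are not rectified), "rvec" (rotation vector, rad) and "tvec" (3), from world to camera coordinates, as OpenCV has them; the wrist camera has in their place "mount" (4x4, takes a point from camera to tool coordinates, whose origin is the TCP and whose axes are the flange's). Camera axes: x right, y down, z forward; pixel columns grow to the right and rows downward; lengths in mm; the calibration is good to about 2 mm. A picture is of the moment at which its call begins: read the wrist's pose just before it. camera_params takes no time and is no camera call.
- env.hand_in(): hands the job in; it is judged then, once.
The state is a dict: "clock": time; "joint_pos": joint angles; "joint_velocities": joint speeds; "joint_torque": joint torques, N m; "ee_pos": TCP position; "tcp_rot": TCP orientation; "ft_force": force on the tool from outside, world axes, zero at the start; "torque": the same for the moment, N m; "width": opening from 0.0 (shut) to 1.0 (fully open); "gripper_force": force on a finger pad.
Only numpy, scipy, OpenCV 4.12 (cv2) and the standard library are available. Lean on these libraries where they do the work, as an engineer would, in place of code of your own. Each camera call takes 0.05 s, during which the arm holds its last target. There are 200 camera calls.

## Task

Push the white vial sled along its lane until it is fully home against the end stop, then reach down through the window of the yellow guard and press the red lever right down, keep it down for about two seconds, let it come back up and draw the hand out. Never touch the yellow guard (frame, posts or clear panels) with any part of the robot, and do not press the lever before the sled is home. Do not lift or tip the sled, and leave the other loose things on the bench where they are.

Things in the scene. Friction and masses are not known exactly. Their poses are not given: they have to be found in the camera images.
- press: Fixed vial crimping press on a grey base plate 12 mm thick (x -140 to 80, y -125 to 175 mm in its own axes). Origin on the bench under the plate, z up. The sled's lane runs along y at x = +30 mm, between aluminium rails 48 mm apart with tops 24 mm above the bench; the sled is pushed towards -y. It may stand turned up to 0.25 rad either way.
- guard: Fixed yellow guard over the lever, not to be touched: flat frame, 114 mm along the press's y and 104 mm along its x, bars 12 mm wide and 6 mm thick, top 100 mm above the bench, on four posts with clear panels at the front and both sides. Origin under the window's centre, 12 mm above the bench; axes as the press.
- window (a point): Centre of the window in the guard's frame, level with the frame's top (100 mm above the bench). The opening is 90 mm along the press's y and 80 mm along its x, straight through from above. Axes as the press.
- pad (a point): Centre of the top face of the red lever pad (36 x 36 mm), straight below the window's centre, 12 mm below the frame's top when the lever is up. Pressed right down it has sunk 20 mm and moved about 3 mm towards the press's +x.
- lever (a joint): Angle of the lever in rad: 0 up (rest), 0.24 at its bottom stop. Hinged 85 mm from the pad's centre, towards the press's +x. A spring lifts it back: pressing at the pad takes about 3 N to start and about 10 N at the stop. The press ram goes down with it.
- sled: Loose white vial sled, about 0.25 kg, 44 mm wide, 135 mm long (its y), 10 mm thick, lying in the lane with 2 mm play each side. Origin at the centre of its underside, axes as the press. Carries an amber vial 40 mm from its origin towards -y, top 47 mm above the underside. Home (touching the end stop) its origin is at y = -20 mm in the press's axes; it starts 50 to 100 mm short.
- push_face (a point): Centre of the outer (+y) face of the sled's blue end plate, to be pushed towards -y: 44 mm wide, 8 mm thick, from 10 to 50 mm above the sled's underside; this point is 30 mm above the underside (42 mm above the bench), 67.5 mm from the sled's origin.
- spare_vial: Loose amber vial with a silver cap, 22 mm across and 41 mm high, on the press's base plate near its front left corner. Origin at its underside. To be left alone.
- cap_tin: Loose silver round tin, 44 mm across and 24 mm high, on the base plate beside the guard. Origin at its underside. To be left alone.
- beaker: Loose glass beaker, 64 mm across, 75 mm high, on the bench. Origin at its underside. To be left alone.
- jar: Loose white jar with blue lid, 60 mm across, 70 mm high, on the bench. Origin at its underside. To be left alone.
- amber_bottle: Loose amber bottle with white cap, 56 mm across, 110 mm high, on the bench. Origin at its underside. To be left alone.
- flask: Loose glass volumetric flask, 64 mm across, 147 mm high, on the bench. Origin at its underside. To be left alone.
- end_stop (a point): Middle of the dark end stop's face that the sled runs up to, 22 mm above the bench, at x = 30, y = -87.5 mm in the press's axes.
- head (a point): Centre of the flat top of the grey press head, 118 mm above the bench. The head is 80 mm along the press's x and 56 mm along its y, its underside 78 mm above the bench, and hangs over the lane's end; the ram's black knob on it reaches 134 mm. Lever and guard stand before it, towards the press's -x.
Things that resemble listed ones, but are neither listed nor needed, are in the scene too. Leave any green or pink look-alike of the sled alone.

How it is judged (in metres and radians):
On the way, in this order (a step that is already met when the one before it is completed fails the run):
1. the vial sled is home against the end stop (within 4 mm), the lever still up (y of sled in the frame of press below -0.016 m and z of sled in the frame of press between 0.009 and 0.016 m and angle between the y axis of sled and the y axis of press, either way round below 0.08 rad and value of joint lever below 0.05 rad), for 0.2 s.
2. the lever is pressed right down (at least 0.20 of 0.24 rad) and kept down for 1.2 s, the sled still home (y of sled in the frame of press below -0.016 m and z of sled in the frame of press between 0.009 and 0.016 m and angle between the y axis of sled and the y axis of press, either way round below 0.08 rad and value of joint lever above 0.2 rad), for 1.2 s.
At the end, for the whole second after the job is handed in: The sled rests flat in the lane within 4 mm of the end stop and the lever is back up (under 0.03 rad), with the robot clear (y of sled in the frame of press below -0.016 m and z of sled in the frame of press between 0.009 and 0.016 m and angle between the y axis of sled and the y axis of press, either way round below 0.08 rad and value of joint lever below 0.03 rad and linear speed of sled below 0.01 m/s); the robot touches nothing.
It fails at once if the robot touches the yellow guard (contact force between any of the fingers, the arm and guard above 0.5 N).
It fails at once if the lever is pressed before the sled is home (value of joint lever above 0.06 rad and not (y of sled in the frame of press below -0.016 m)).
It fails at once if the sled is lifted or tipped (z of sled in the frame of press above 0.022 m or angle between sled's own z axis and vertical above 0.15 rad).
It fails at once if another thing on the bench is moved (over 20 mm) or tipped (distance of any of spare_vial, cap_tin, beaker, jar, amber_bottle, flask from where it was at the start of the episode above 0.02 m or angle between any of spare_vial, cap_tin, beaker, jar, amber_bottle, flask's own z axis and vertical above 0.3 rad).
It also fails if it takes over 48 s, if anything falls off the work surface, if the arm or the gripper's body presses on something with over 40 N, if the wrist force passes 120 N, or if a joint passes its speed limit or range.

## Working session

There is one attempt and no reset: what is moved stays moved. The work goes in short steps, Python scripts to look and compute and a tool call to move; the robot and the scene stay as the last step left them, time stands still between calls to the robot, and variables do not carry over. Pictures are saved under pics/ and viewed, at most 10 in all, crops included, and the job is handed in when it is done.

Besides the shell and the picture viewer there is one more tool, called after "Emit:" as name([rows], argument=value, ...), one row to a line, values as JSON. carry_out: Moves the arm, as the interface text tells. Shift numbers are shares of 50 mm and turn numbers shares of 30 degrees, none past 1 either way. Its arguments: {"type":"object","properties":{"steps":{"type":"array"}},"required":["steps"]}

```bash
mkdir -p pics; ls
python3 - <<'E'
from cell import env
import cv2
for n in ("top","scene"):
    cv2.imwrite(f"pics/{n}0.png",env.get_image(n)[:,:,::-1]); print(n,env.camera_params(n))
s=env.observe(); print(s)
E
```

```text
pics
top {'fx': 456.0480970432603, 'fy': 456.0480970432603, 'cx': 314.57480323992115, 'cy': 239.34899189031273, 'dist': array([0.00533245, 0.        , 0.        , 0.        , 0.        ]), 'rvec': array([ 2.15834782, -2.1039698 ,  0.16258932]), 'tvec': array([ -10.77818418,  547.20710125, 1273.39331566])}
scene {'fx': 487.8442830715311, 'fy': 487.8442830715311, 'cx': 318.9611744000093, 'cy': 244.21590178793713, 'dist': array([0.03613955, 0.        , 0.        , 0.        , 0.        ]), 'rvec': array([ 0.84865242,  2.52365102, -1.07618551]), 'tvec': array([ 408.51781052, -169.39609667, 1387.30679007])}
{'clock': 0.1, 'joint_pos': array([-1.26800468e+00,  3.42663005e-01,  1.52491444e+00, -1.80217709e-05,
        1.27542267e+00, -1.45957127e-01]), 'joint_velocities': array([-0.00062952, -0.00206102, -0.00169535,  0.00060913,  0.00020289,
        0.00121804]), 'joint_torque': array([ 1.24528200e-03, -4.32003558e+01, -2.44696158e+01,  7.18374504e-02,
        5.25989605e-02, -7.37839537e-05]), 'ee_pos': array([ 227.68964303, -472.64798394,  226.11176426]), 'tcp_rot': array([ 9.74932668e-01,  2.22498984e-01, -6.37203087e-05, -7.00891572e-04]), 'ft_force': array([-0.27456738,  0.39691041,  0.57432995]), 'torque': array([-0.06452257,  0.0137166 , -0.00715279]), 'gripper_force': 0.0, 'width': 0.9994905522474435}
```

View pics/top0.png

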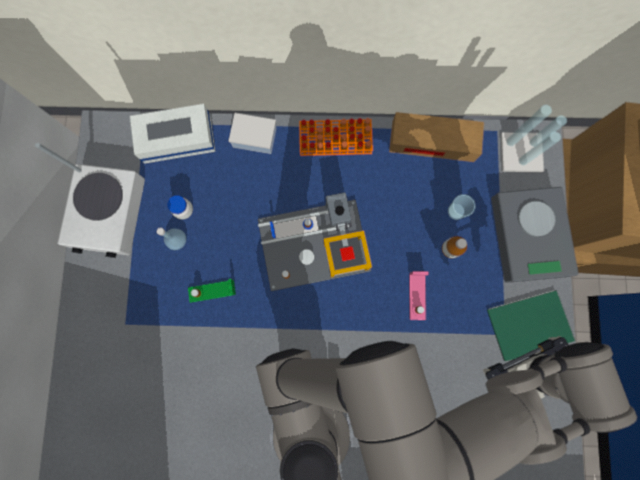

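View pics/scene0.png

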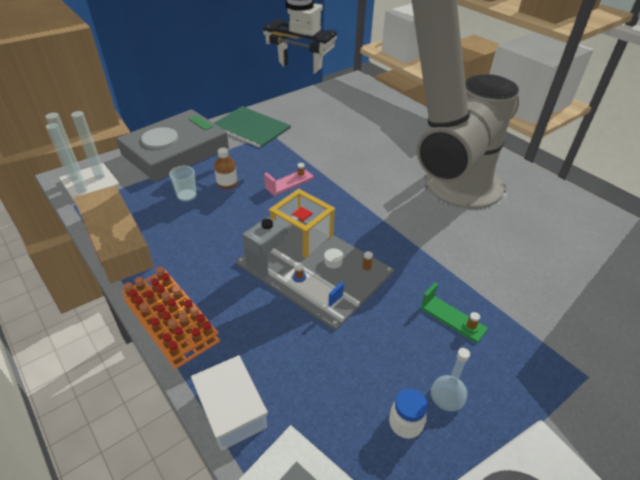

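```bash
cat > h.py <<'E'
import numpy as np, cv2
from cell import env
from scipy.spatial.transform import Rotation as R
def cam(n):
    p=env.camera_params(n); K=np.array([[p['fx'],0,p['cx']],[0,p['fy'],p['cy']],[0,0,1]])
    if 'mount' in p:
        s=env.observe(); T=np.eye(4); T[:3,:3]=R.from_quat(s['tcp_rot']).as_matrix(); T[:3,3]=s['ee_pos']
        C=T@np.array(p['mount']); return K,p['dist'],C[:3,:3],C[:3,3]
    r=cv2.Rodrigues(p['rvec'])[0]; return K,p['dist'],r.T,-r.T@p['tvec']
def plane(c,px,z):
    K,d,Rm,o=c
    u=cv2.undistortPoints(np.array(px,float).reshape(-1,1,2),K,d).reshape(-1,2)
    v=np.c_[u,np.ones(len(u))]@Rm.T
    return o+v*((z-o[2])/v[:,2])[:,None]
def blobs(im,lo,hi,amin=30):
    m=cv2.inRange(cv2.cvtColor(im,cv2.COLOR_RGB2HSV),lo,hi)
    cs=cv2.findContours(m,cv2.RETR_EXTERNAL,cv2.CHAIN_APPROX_NONE)[0]
    return sorted([c for c in cs if cv2.contourArea(c)>amin],key=cv2.contourArea,reverse=True)
YEL=((20,150,120),(32,255,255)); RED=((0,190,120),(6,255,255)); BLU=((105,190,140),(120,255,255))
def rect(c,cnt,z):
    P=plane(c,cnt.reshape(-1,2),z)[:,:2].astype(np.float32)
    (x,y),(w,h),a=cv2.minAreaRect(P); a=(a+45)%90-45
    return np.round([x,y,w,h,a],1)
E
python3 - <<'E'
from h import *
for n in("top",):
    c=cam(n); im=env.get_image(n)
    for nm,k,z in(("yel",YEL,100),("red",RED,88),("blu",BLU,62)):
        for b in blobs(im,*k,8)[:4]: print(n,nm,cv2.boundingRect(b),rect(c,b,z))
print(env.camera_params("wrist"))
E
```

```text
top yel (324, 231, 48, 46) [501.9 -87.7 108.1 114.8  12.9]
top red (340, 247, 14, 14) [503.1 -88.2  33.4  34.   12.8]
top blu (169, 196, 17, 17) [638.9 403.3  49.9  44.6   9.5]
top blu (271, 222, 4, 16) [569.8 125.6  44.7   6.1  11.6]
{'fx': 400.7903113274098, 'fy': 400.7903113274098, 'cx': 316.99742964273554, 'cy': 239.88219931139542, 'dist': array([-0.01407308,  0.        ,  0.        ,  0.        ,  0.        ]), 'mount': array([[-9.90792721e-04, -9.67462197e-01, -2.53013665e-01,
         6.99772833e+01],
       [ 9.99999370e-01, -1.09214889e-03,  2.60146687e-04,
         3.09962570e-01],
       [-5.28010679e-04, -2.53013248e-01,  9.67462670e-01,
        -1.57844719e+02],
       [ 0.00000000e+00,  0.00000000e+00,  0.00000000e+00,
         1.00000000e+00]])}
```

Emit:
carry_out([
  [[0,0.74,-0.57,0,0,0,0],[0,0.74,-0.57,0,0,0,0],[0,0.74,-0.57,0,0,0,0],[0,0.74,-0.57,0,0,0,0],[0,0.74,-0.57,0,0,0,0]],
])

```text
clock: 0.65
ee_pos: [333.0, -262.6, 226.6]
tcp_rot: [0.975, 0.222, 0.0, -0.0]
ft_force: [0.5, -0.2, -0.8]
width: 0.613
gripper_force: 0.0
```

Emit:
carry_out([
  [[0,0.74,-0.57,0,0,0,0],[0,0.74,-0.57,0,0,0,0],[0,0.74,-0.57,0,0,0,0],[0,0.74,-0.57,0,0,0,0],[0,0.74,-0.57,0,0,0,0]],
])

```text
clock: 1.15
ee_pos: [437.9, -53.8, 226.8]
tcp_rot: [0.975, 0.223, 0.0, 0.0]
ft_force: [0.6, -0.8, -1.0]
width: 0.178
gripper_force: 0.0
```

Emit:
carry_out([
  [[0,0.74,-0.57,0,0,0,-0.28],[0,0,0,0,0,0,-0.28],[0,0,0,0,0,0,-0.28],[0,0,0,0,0,0,-0.28],[0,0,0,0,0,0,-0.28]],
])

```text
clock: 1.65
ee_pos: [458.3, -13.7, 226.4]
tcp_rot: [0.829, 0.56, -0.0, -0.0]
ft_force: [0.4, 0.0, 0.1]
width: 0.003
gripper_force: 0.0
```

Emit:
carry_out([
  [[0,0,0,0,0,0,-0.28],[0,0,0,0,0,0,-0.28],[0,0,0,0,0,0,-0.28],[0,0,0,0,0,0,-0.28],[0,0,0,0,0,0,0]],
])

```text
clock: 2.15
ee_pos: [458.3, -14.0, 226.5]
tcp_rot: [0.633, 0.774, -0.0, -0.0]
ft_force: [0.0, 0.0, 0.7]
width: 0.001
gripper_force: 0.0
```

Emit:
carry_out([
  [[0,0.72,0.55,0,0,0,0],[0,0.72,0.55,0,0,0,0],[0,0.72,0.55,0,0,0,0],[0,0.72,0.55,0,0,0,0],[0,0.72,0.55,0,0,0,-0.05]],
])

```text
clock: 2.65
ee_pos: [558.5, 191.3, 226.5]
tcp_rot: [0.625, 0.78, -0.0, 0.0]
ft_force: [-0.4, -1.0, -0.2]
width: 0.006
gripper_force: 0.0
```

Run:
```python
from h import *
s=env.observe();print(s['ee_pos'],R.from_quat(s['tcp_rot']).as_matrix().round(3)[:,0])
c=cam("wrist"); im=env.get_image("wrist"); cv2.imwrite("pics/w1.png",im[:,:,::-1])
for nm,k,z in(("yel",YEL,100),("red",RED,88),("blu",BLU,62)):
    for b in blobs(im,*k,30)[:3]: print(nm,cv2.boundingRect(b),rect(c,b,z))
```

```text
[558.45780861 191.27950513 226.52351898] [-0.218  0.976 -0.   ]
red (521, 473, 20, 7) [802.    6.4  18.5   6.8  11.8]
red (566, 475, 15, 5) [841.2  13.4  13.3   4.5  11.7]
```

View pics/w1.png

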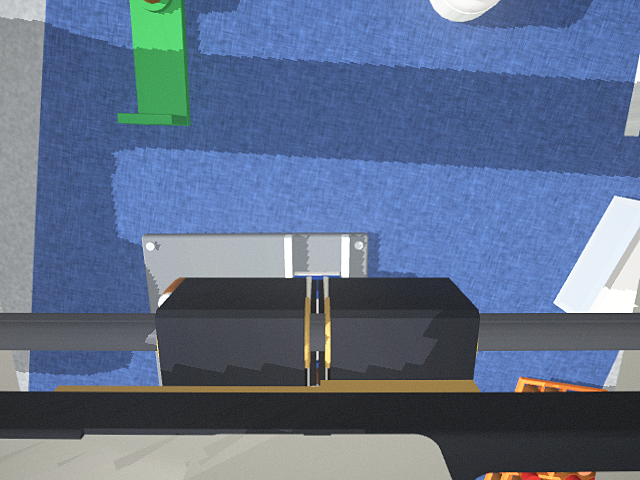

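Run:
```python
from h import *
c=cam("wrist")
print(plane(c,[(288,236),(293,236),(342,236),(349,236),(284,274),(340,274)],24).round(1)[:,:2])
print(plane(c,[(144,234),(367,234)],12).round(1)[:,:2])
```

```text
[[541.7 170.2]
 [546.2 171.2]
 [590.4 181.2]
 [596.7 182.7]
 [545.5 133. ]
 [597.4 144.7]]
[[406.8 138.7]
 [614.7 185.7]]
```

Run:
```python
from h import *
s=env.observe();print(s['ee_pos'],s['tcp_rot'])
K,d,Rm,o=cam("wrist"); c=(K,d,Rm,o+np.array([558.458,191.28,226.52])-s['ee_pos'])
print(plane(c,[(293,236),(342,236)],24).round(1)[:,:2])
print(plane(c,[(144,234),(367,234)],12).round(1)[:,:2])
```

```text
[560.33061867 196.97503226 225.85489183] [ 6.23539458e-01  7.81789369e-01  1.88848553e-03 -6.00859088e-04]
[[544.3 165.4]
 [588.6 175.4]]
[[404.6 132.8]
 [613.  179.9]]
```

Emit:
carry_out([
  [[0,0,-0.08,0.9,0,0,0],[0,0,0,0.9,0,0,0],[0,0,0,0.9,0,0,0],[0,0,0,0.9,0,0,0],[0,0,0,0,0,0,0]],
])

```text
clock: 3.2
ee_pos: [549.6, 187.6, 40.7]
tcp_rot: [0.625, 0.78, -0.005, -0.004]
ft_force: [-0.3, -0.1, 0.5]
width: 0.005
gripper_force: 0.0
```

Emit:
carry_out([
  [[0,-0.3,0,0,0,0,0],[0,-0.3,0,0,0,0,0],[0,-0.2,0,0,0,0,0],[0,-0.1,0,0,0,0,0],[0,0,0,0,0,0,0]],
])

```text
clock: 3.7
ee_pos: [564.9, 143.6, 47.9]
tcp_rot: [0.625, 0.781, 0.001, 0.001]
ft_force: [-0.8, -0.1, -0.1]
width: 0.006
gripper_force: 0.0
```

Run:
```python
from h import *
im=env.get_image("scene"); cv2.imwrite("pics/s1.png",cv2.resize(im[180:360,200:440,::-1],(800,600)))
s=env.observe();p=s['ee_pos'];print(p,p[0]*.975+p[1]*.2215,-p[0]*.2215+p[1]*.975,s['ft_force'])
```

```text
[564.57209486 144.21783426  47.58825222] 582.4020427818401 15.559669394229417 [-0.20758975  0.26531684 -0.52340955]
```

View pics/s1.png

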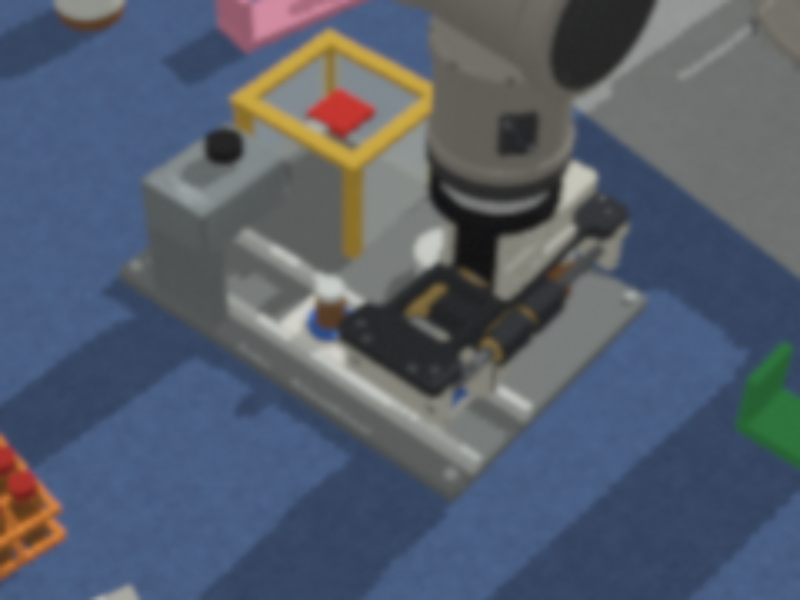

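Emit:
carry_out([
  [[0,-0.1,0.07,0,0,0,0],[0,-0.15,0,0,0,0,0],[0,-0.2,0,0,0,0,0],[0,-0.2,0,0,0,0,0],[0,-0.2,0,0,0,0,0]],
])

```text
clock: 4.25
ee_pos: [577.1, 103.3, 46.8]
tcp_rot: [0.624, 0.782, 0.0, 0.0]
ft_force: [-0.8, 4.1, 3.1]
width: 0.002
gripper_force: 1.8
```

Emit:
carry_out([
  [[0,-0.2,0,0,0,0,0],[0,-0.2,0,0,0,0,0],[0,-0.2,0,0,0,0,0],[0,-0.1,0,0,0,0,0],[0,0,0,0,0,0,0]],
])

```text
clock: 4.75
ee_pos: [584.8, 68.6, 46.5]
tcp_rot: [0.624, 0.781, -0.0, 0.0]
ft_force: [-0.4, -0.3, -0.6]
width: 0.009
gripper_force: 0.0
```

Run:
```python
from h import *
im=env.get_image("scene"); cv2.imwrite("pics/s2.png",cv2.resize(im[180:330,220:420,::-1],(800,600)))
s=env.observe();p=s['ee_pos'];print(p,p[0]*.975+p[1]*.2215,-p[0]*.2215+p[1]*.975,s['ft_force'])
```

```text
[584.62475131  69.05246285  46.36338171] 585.3042530532492 -62.168231137918 [-0.21755479 -0.57471536  0.6327665 ]
```

View pics/s2.png

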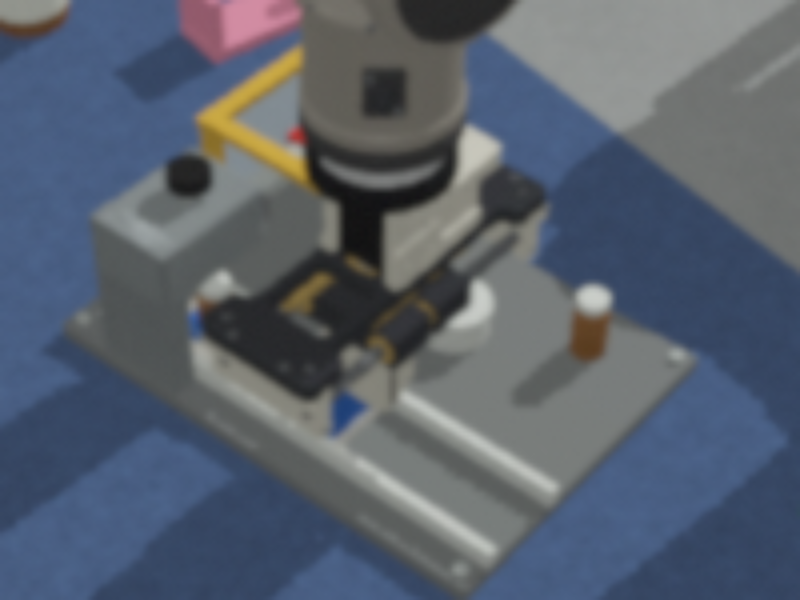

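Emit:
carry_out([
  [[0,-0.1,0,0,0,0,0],[0,-0.1,0,0,0,0,0],[0,-0.06,0,0,0,0,0],[0,-0.06,0,0,0,0,0],[0,0,0,0,0,0,0]],
])

```text
clock: 5.3
ee_pos: [588.4, 53.8, 46.7]
tcp_rot: [0.624, 0.781, -0.0, 0.0]
ft_force: [-0.1, -0.7, -0.3]
width: 0.006
gripper_force: 0.0
```

Emit:
carry_out([
  [[0,-0.06,0,0,0,0,0],[0,-0.04,0,0,0,0,0],[0,0,0,0,0,0,0]],
])

```text
clock: 5.6
ee_pos: [588.3, 53.4, 47.0]
tcp_rot: [0.624, 0.782, 0.002, -0.002]
ft_force: [-4.0, 16.2, 3.7]
width: 0.005
gripper_force: 8.5
```

Emit:
carry_out([
  [[0,0.3,0,0,0,0,0],[0,0.5,0,-0.2,0,0,0],[0,0,0,-0.9,0,0,0],[0,0,0,-0.9,0,0,0.28],[0,0,0,-0.9,0,0,0.28]],
])

```text
clock: 6.1
ee_pos: [580.1, 88.8, 193.4]
tcp_rot: [0.733, 0.68, -0.0, 0.0]
ft_force: [0.9, -0.9, 0.0]
width: 0.003
gripper_force: 0.0
```

Emit:
carry_out([
  [[0,0,0,0,0,0,0.28],[0,0,0,0,0,0,0.28],[0,0,0,0,0,0,0.28],[0,0,0,0,0,0,0.28],[0,0,0,0,0,0,0.28]],
])

```text
clock: 6.6
ee_pos: [580.4, 88.5, 191.8]
tcp_rot: [0.928, 0.372, 0.0, 0.0]
ft_force: [0.1, 0.6, 0.1]
width: 0.003
gripper_force: 0.0
```

Emit:
carry_out([
  [[0,0,0,0,0,0,0.28],[0,0,0,0,0,0,0.28],[0,0,0,0,0,0,0.28],[0,0,0,0,0,0,0.2],[0,0,0,0,0,0,0]],
])

```text
clock: 7.1
ee_pos: [580.4, 88.5, 191.8]
tcp_rot: [0.994, 0.111, 0.0, 0.0]
ft_force: [-0.1, 0.6, 0.2]
width: 0.003
gripper_force: 0.0
```

Run:
```python
from h import *
for n in("wrist","scene","top"):
    env.get_image(n); c=cam(n); im=env.get_image(n); cv2.imwrite(f"pics/{n}2.png",im[:,:,::-1])
    for nm,k,z in(("yel",YEL,100),("red",RED,88),("blu",BLU,62)):
        for b in blobs(im,*k,8)[:3]: print(n,nm,cv2.boundingRect(b),rect(c,b,z))
s=env.observe();p=s['ee_pos'];print(p,p[0]*.975+p[1]*.2215,-p[0]*.2215+p[1]*.975,s['tcp_rot'])
```

```text
wrist yel (587, 351, 31, 41) [ 536.1 -129.4   32.3   16.2   12.5]
wrist yel (547, 297, 41, 16) [578.8 -85.5  11.   29.1  12.7]
wrist red (494, 361, 54, 31) [513.6 -82.6  25.5  37.7  12.6]
scene yel (270, 197, 42, 60) [548.1 -48.  195.9  68.2  -7.9]
scene yel (294, 190, 10, 6) [ 473.4 -137.    16.8   23.9   14.5]
scene red (295, 210, 14, 10) [506.7 -82.1  25.7  27.3  13.6]
scene red (169, 342, 8, 6) [905.3  75.   10.3  12.2 -19.3]
scene red (192, 328, 8, 7) [859.7  72.1  12.5  11.   -7.1]
top yel (324, 231, 48, 46) [501.8 -87.7 108.1 114.7  12.9]
top red (340, 247, 14, 14) [502.9 -88.2  34.   34.   12.8]
top red (404, 148, 40, 8) [ 804.3 -304.1  112.1   10.1   -5.8]
top red (349, 126, 5, 6) [869.4 -96.1  12.6  13.2 -42.5]
top blu (169, 196, 16, 17) [638.4 405.4  48.5  43.5   4.2]
[580.4610564   88.47994092 191.73341065] 585.5478368997997 -42.30418159949937 [9.93683102e-01 1.12222456e-01 3.50864024e-05 1.05423149e-04]
```

View pics/wrist2.png

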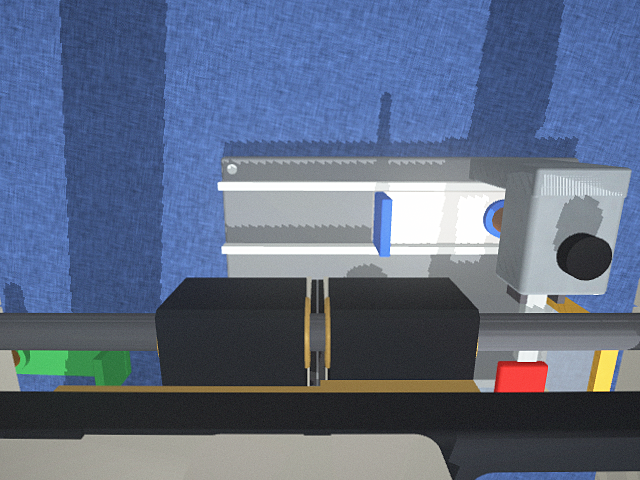

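View pics/scene2.png

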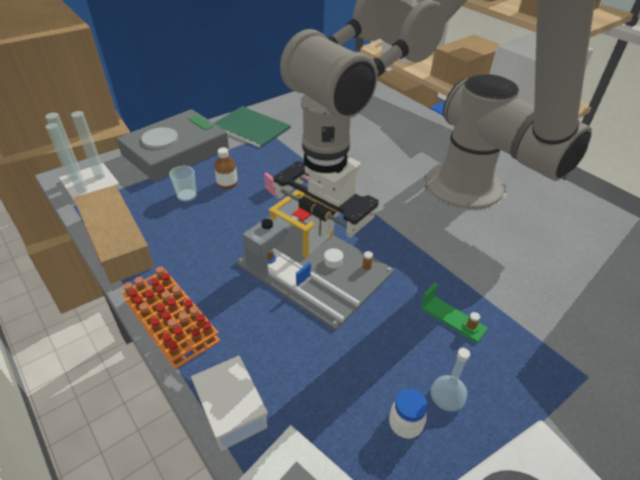

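Run:
```python
from h import *
c=cam("wrist"); f=lambda px,z:[(-a[0]*.2215+a[1]*.975).round(1) for a in plane(c,px,z)]
print("blue top",f([(375,194),(379,255)],62),"plate/rail end",f([(218,186),(222,249)],24))
```

```text
blue top [np.float64(-84.0), np.float64(-88.7)] plate/rail end [np.float64(38.1), np.float64(38.0)]
```

Emit:
carry_out([
  [[0,-0.56,0.76,0,0,0,0],[0,-0.56,0.76,0,0,0,0],[0,-0.56,0.76,0,0,0,0],[0,-0.56,0.76,0,0,0,0],[0,0,0,0,0,0,0]],
])

```text
clock: 7.9
ee_pos: [503.2, -89.0, 191.9]
tcp_rot: [0.994, 0.109, -0.0, 0.001]
ft_force: [0.8, -0.0, 0.5]
width: 0.003
gripper_force: 0.0
```

Run:
```python
from h import *
env.get_image("top"); im=env.get_image("scene"); cv2.imwrite("pics/s3.png",cv2.resize(im[150:300,200:400,::-1],(800,600)))
s=env.observe();p=s['ee_pos'];print(p,p[0]*.975+p[1]*.2215,-p[0]*.2215+p[1]*.975,s['tcp_rot'])
```

```text
[504.88439598 -85.39815506 191.9865041 ] 473.34659473781966 -195.09509489804697 [ 9.93870859e-01  1.10546896e-01  3.14249345e-04 -5.22935352e-06]
```

View pics/s3.png

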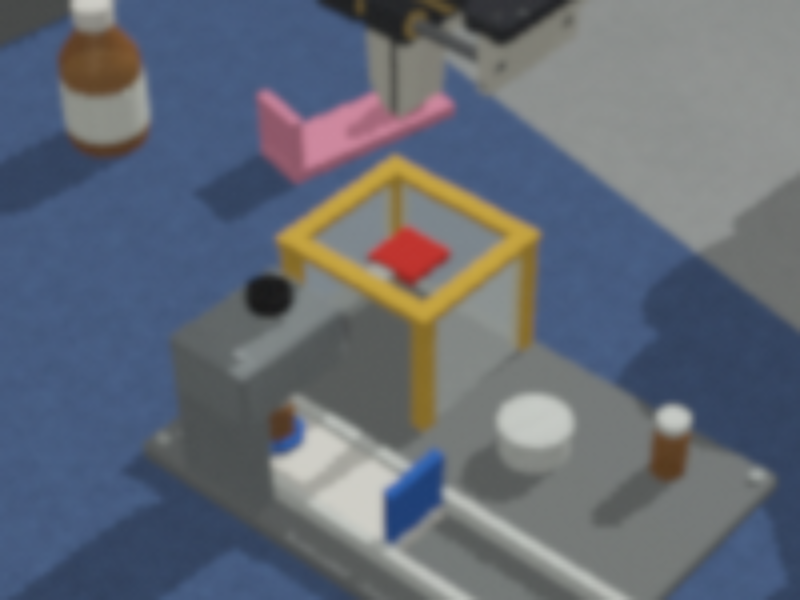

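Emit:
carry_out([
  [[0,0,0,0.6,0,0,0],[0,0,0,0.6,0,0,0],[0,0,0,0.3,0,0,0],[0,0,0,0.2,0,0,0],[0,0,0,0,0,0,0]],
])

```text
clock: 8.5
ee_pos: [504.8, -83.3, 105.6]
tcp_rot: [0.994, 0.113, -0.001, -0.0]
ft_force: [-0.8, 0.6, 0.4]
width: 0.005
gripper_force: 0.0
```

Emit:
carry_out([
  [[0,0,0,0.2,0,0,0],[0,0,0,0.15,0,0,0],[0,0,0,0.15,0,0,0],[0,0,0,0.1,0,0,0],[0,0,0,0,0,0,0]],
])

```text
clock: 9.0
ee_pos: [505.9, -84.5, 77.1]
tcp_rot: [0.994, 0.111, 0.001, 0.0]
ft_force: [-0.0, 2.0, 7.3]
width: 0.007
gripper_force: 3.8
```

Emit:
carry_out([
  [[0,0,0,0.1,0,0,0],[0,0,0,0.08,0,0,0],[0,0,0,0.05,0,0,0],[0,0,0,0.03,0,0,0],[0,0,0,0,0,0,0]],
])

```text
clock: 9.5
ee_pos: [507.3, -84.4, 68.6]
tcp_rot: [0.994, 0.112, 0.004, 0.001]
ft_force: [-8.9, 5.7, 41.6]
width: 0.003
gripper_force: 21.1
```

Emit:
carry_out([
  [[0,0,0,-0.02,0,0,0],[0,0,0,0,0,0,0],[0,0,0,0,0,0,0],[0,0,0,0,0,0,0],[0,0,0,0,0,0,0]],
])

```text
clock: 10.0
ee_pos: [507.2, -84.4, 69.0]
tcp_rot: [0.994, 0.112, 0.003, 0.001]
ft_force: [-6.6, 6.4, 34.9]
width: 0.001
gripper_force: 17.6
```

Emit:
carry_out([
  [[0,0,0,0,0,0,0],[0,0,0,0,0,0,0],[0,0,0,0,0,0,0],[0,0,0,0,0,0,0],[0,0,0,0,0,0,0]],
])

```text
clock: 10.5
ee_pos: [507.2, -84.4, 69.0]
tcp_rot: [0.994, 0.112, 0.003, 0.001]
ft_force: [-6.7, 5.3, 34.3]
width: 0.004
gripper_force: 17.6
```

Emit:
carry_out([
  [[0,0,0,0,0,0,0],[0,0,0,0,0,0,0],[0,0,0,0,0,0,0],[0,0,0,0,0,0,0],[0,0,0,0,0,0,0]],
])

```text
clock: 11.0
ee_pos: [507.2, -84.4, 69.0]
tcp_rot: [0.994, 0.112, 0.003, 0.001]
ft_force: [-7.5, 6.7, 34.4]
width: 0.002
gripper_force: 17.6
```

Emit:
carry_out([
  [[0,0,0,0,0,0,0],[0,0,0,0,0,0,0],[0,0,0,0,0,0,0],[0,0,0,0,0,0,0],[0,0,0,0,0,0,0]],
])

```text
clock: 11.5
ee_pos: [507.2, -84.4, 69.0]
tcp_rot: [0.994, 0.112, 0.003, 0.001]
ft_force: [-6.6, 4.8, 35.5]
width: 0.005
gripper_force: 17.6
```

Held about 2 s at the stop; now slowly up and out.

Emit:
carry_out([
  [[0,0,0,-0.15,0,0,0],[0,0,0,-0.15,0,0,0],[0,0,0,-0.2,0,0,0],[0,0,0,-0.3,0,0,0],[0,0,0,-0.5,0,0,0]],
])

```text
clock: 12.0
ee_pos: [504.0, -84.4, 129.1]
tcp_rot: [0.994, 0.112, -0.001, -0.001]
ft_force: [1.1, -0.2, -0.5]
width: 0.002
gripper_force: 0.0
```

Emit:
carry_out([
  [[0,0,0,-0.6,0,0,0],[0,0,0,-0.6,0,0,0],[0,0,0,-0.4,0,0,0],[0,0,0,0,0,0,0],[0,0,0,0,0,0,0]],
])

```text
clock: 12.5
ee_pos: [504.7, -84.6, 209.3]
tcp_rot: [0.994, 0.112, -0.0, 0.0]
ft_force: [0.2, -0.1, 0.5]
width: 0.004
gripper_force: 0.0
```

Run:
```python
from h import *
im=env.get_image("scene"); cv2.imwrite("pics/s4.png",cv2.resize(im[150:300,200:400,::-1],(800,600)))
s=env.observe();print(s['ee_pos'],s['ft_force'],s['clock'])
a=cv2.imread("pics/s3.png"); b=cv2.imread("pics/s4.png")
for q in(a,b):
    for k in(BLU,RED): print([cv2.boundingRect(x) for x in blobs(q[:,:,::-1],*k,300)])
```

```text
[504.35401949 -84.4594593  208.64145842] [-0.81733339  0.69731404  0.07725441] 12.55
[]
[(382, 233, 59, 45)]
[]
[(381, 233, 60, 45)]
```

View pics/s4.png

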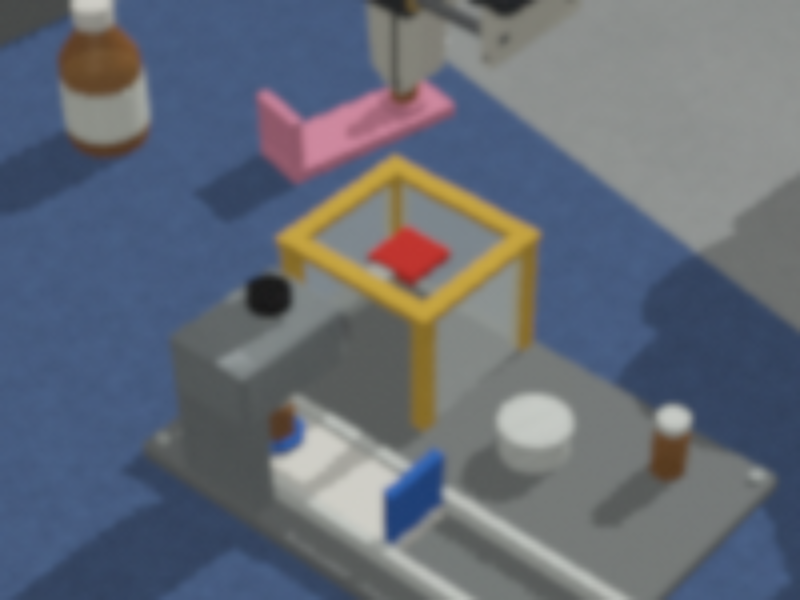

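The lever is back up, the sled hasn't moved from the end stop, the other things are where they were, and the hand is clear. Handing in.

```bash
python3 -c "
from cell import env
print(env.hand_in())"
```

```text
the job is handed in; nothing more can be done
None
```

I pushed the sled against the end stop, held the lever at its bottom stop for about 2 s, let it come back up and drew the hand clear, then handed the job in at about 12.5 s on the clock; hand-in gave no verdict. My rough camera measurement is only good to a few mm, so that the sled is within the 4 mm rests mainly on the firm contact (about 17 N) when it stopped.

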